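# Close the sample-gas filter housing: hook the cover in, pin it shut

## Task

The filter has been changed: close its housing. Tilt the cover to hook its plain edge under the steel lip, lower it flat so that its two barrels drop between the housing's three, then push the yellow-handled locking pin in from the left through all five barrels until its collar is fully home. Do not knock over the sample cylinder.

Things in the scene. Friction and masses are not known exactly. Their poses are not given: they have to be found in the camera images.
- filter_housing: Grey open-topped metal box fixed to the bench, 132 x 132 mm, a white filter cartridge inside; origin under its seat's centre. x points from the steel lip (robot's side) to the barrels at the back, y to the left, z up; the other housing points share these axes. Brass ports stick out 28 mm at both sides, at most 31 mm above the bench.
- housing_seat (a point): Centre of the housing's seat at gasket height, 50 mm above the bench. A seated cover has the centre of its underside here, axes parallel. Side guides at y = +-57.5 mm leave the cover 2.5 mm a side and flare outward to +-63 mm at 14 mm up. The lip's wall and the barrels' front faces (x = -49, +49 mm) leave it 1.5 mm each way in x.
- housing_lip (a point): Middle of the lower edge of the lip's mouth: 37 mm in front of (-x) housing_seat, 15.4 mm above it. The 3 mm steel lip, 104 mm long in y, slopes down from here at 30 degrees for 12 mm to the upright wall, where 8.5 mm are left above the seat. A flat cover cannot get under it for the barrels behind; tilted 20 to 30 degrees, barrel edge up, it can.
- housing_bore (a point): Centre of the outer (left) face of the first fixed barrel, where the pin enters along -y: at (60, 66, 21) mm from housing_seat. Three fixed barrels (21 mm outside, bore 12 mm, axis along y) span y = 66..50, 10..-10 and -50..-70 mm from housing_seat, tops 31.5 mm above it; the last is closed at y = -70.
- cover_handle (a point): Centre of the black handle bar (12 mm thick in x, 16 high, 66 long in y, on two legs) of the loose cover, 42 mm above the plate's underside, over its centre. Cover: grey metal plate 95 (x) x 110 (y) x 6 mm, 0.25 kg, flat on the bench. x points from its plain hooking edge (x = -47.5 mm) to its barrel edge.
- cover: The loose cover, axes as for cover_handle, origin at the centre of its underside. At its back two barrels (21 mm outside, bore 12 mm, axis along y) at x = 60, z = 21 mm, spanning y = 44..20 and -20..-44 mm.
- pin_grip (a point): Centre of the yellow handle block (44 mm along x, 14 wide in y, 26 high) of the loose locking pin, lying level on the bench, 0.15 kg, balanced within its handle. Steel shaft 8 mm thick along +x at this height to x = 150 mm, the last 10 mm tapering to 3 mm; steel collar 17 mm wide ends at x = 25. Home: x along the housing's -y, this point 25 mm outside housing_bore.
- lock_pin: The loose locking pin; origin under the middle of its handle, 13 mm below pin_grip, same axes.
- gas_analyser: Dark blue instrument cabinet at the back, fixed, always in the same place, 266 mm high. Its nearest upright edge stands 0.515 m ahead of the robot base and 0.07 m to the right, its front runs from there back to the left (0.72 m ahead, 0.31 m to the left): keep arm and loads clear of it.
- sample_cylinder: Steel sample cylinder, 41 x 49 x 176 mm, standing upright at the back right of the bench: origin at its foot, z up. A bystander.

How it is judged (in metres and radians):
On the way:
1. the cover lies flat on the gasket, its plain edge under the lip and its barrels between the housing's (x of cover_handle in the frame of housing_seat between -0.004 and 0.004 m and y of cover_handle in the frame of housing_seat between -0.006 and 0.006 m and z of cover_handle in the frame of housing_seat between 0.038 and 0.046 m and angle between the z axis of cover_handle and the z axis of housing_seat, either way round below 0.05 rad), for 0.2 s.
At the end, for the whole second after the job is handed in: The cover lies flat in the seat (handle within 4 mm in x, 6 mm in y and 4 mm in height of its seated place, within 0.05 rad of level with it), the pin is through all barrels with its collar within 6 mm of the first one and its axis within 6 mm and 0.07 rad of the bore, both released and at rest (all of step 1 and y of pin_grip in the frame of housing_bore between 0.02 and 0.031 m and x of pin_grip in the frame of housing_bore between -0.006 and 0.006 m and z of pin_grip in the frame of housing_bore between -0.006 and 0.006 m and angle between the x axis of pin_grip and the y axis of housing_bore, either way round below 0.07 rad and linear speed of each of cover, lock_pin below 0.02 m/s); the robot touches nothing.
It fails at once if the sample cylinder is knocked over (angle between sample_cylinder's own z axis and vertical above 0.5 rad).
It also fails if it takes over 69 s, if anything falls off the work surface, if the arm or the gripper's body presses on something with over 40 N, if the wrist force passes 120 N, or if a joint passes its speed limit or range.

## Robot

A 6-joint arm with a two-finger parallel gripper is mounted at the origin on the work surface; the furniture and walls round the work are solid. World frame = base frame: x ahead of the robot, y to its left, z up, the work surface at z = 0. Lengths are in mm, angles in rad, forces in N, time in s.
With the tool pointing down it reaches from about 350 to 875 mm from the base axis. Payload 4.2 kg.
Tool frame: the origin (TCP) lies at the centre of the arm's flange, where the gripper is bolted on; the fingertips stand 182 mm ahead of it and the grasp point (between the pads) lies 164 mm ahead of it; z points along the fingers, y is the line along which they close (so a half turn about z gives the same grasp; the last joint's range is limited). The gripper opens to 87 mm and grips with 3 to 60 N. Pads are 19 mm wide; open, the fingers measure 117 mm over their backs; the gripper's body (75 mm by 190 mm) begins 51 mm behind the grasp point.
Start: joints at [1.507, 0.385, 0.008, 0, -1.194, -0.259], TCP at [198.232, 592.709, 404.75] pointing down, gripper open.
Joint ranges: [-3.14, 3.14], [-1.21, 2.06], [-1.07, 1.41], [-3.16, 2.05], [-2.99, -0.16], [-3.1, 3.1]. Speed limits (rad/s): [2.79, 2.79, 3.14, 3.14, 3.14, 3.14].

## Interface

Orientations are given as a unit quaternion [w, x, y, z].
In Python, from plant import env, camera, cut_out, place_of gives the robot as it stands.
- The arm moves only by the tool step_arm, never from a script. Its argument "moves" is a list that holds one entry, the list of rows, each a list of 7 numbers: the shift along the world's x, y, z in m, then the turn, a rotation vector about the world's x, y, z in rad, then the finger opening in m, from 0 to 0.087. A call has 1 to 12 rows; each row shifts and turns the commanded pose from where the row before left it; what a row does not reach is not made up. A row lasts 1/10 s, in which the tool goes at most 50 mm and 8.59 degrees, less where a joint would pass 70% of its speed; a pose out of reach is approached as far as the arm can. A call is refused whole if a number of a shift passes 0.05 or a number of a turn 0.15, either way. A call with a gripper value outside its range is refused whole. The fingers move at their own pace and stop on an object; "force" is the grip in N (left out, the last holds). Time passes only in rows, so rows that do not move let the fingers close. It gives the time, the measured TCP pose, the force, the opening and the grip force at its end, in the units of the state.
- env.get_obs(): the state, without advancing time (a new reading comes with each control period).
- camera(name): name is "scene" or "top" or "wrist"; returns a dict with "img" (384x512x3 uint8, red, green, blue), "depth" (384x512 float32, mm along the optical axis (not along the pixel's ray), 0 where there is no reading), "fx", "fy", "cx", "cy" (pixels), "k1" (the pictures are not rectified: a ray, as slopes to the right and down, at radius r is drawn at 1 + k1 r^2 times it, then the intrinsics apply), "world_to_cam" (4x4, takes a point from world to camera coordinates); the wrist camera has in their place "tool_from_camera" (4x4, takes a point from camera to tool coordinates, whose origin is the TCP and whose axes are the flange's). Camera axes: x right, y down, z forward; pixel columns grow to the right and rows downward; lengths in mm; the calibration is good to about 2 mm. A picture is of the moment at which its call begins: read the wrist's pose just before it.
- env.close_job(): hands the job in; it is judged then, once.
Trained networks look in a picture, given as the dict that the camera call returned (one of the last four; its "shot" number tells which), for a name from the list of things; names that differ only in an ending like _2 or _b are one class to them, and where a whole thing is asked for, a point or a joint stands for the part that bears it (a point fixed in the world has none). Each returns a list of dicts, best first, with "p" (0 to 1); they miss things now and then, are a little off and sometimes report something else, mostly with a low value. They report only what shows in the picture. A call takes as long as a camera call.
- cut_out(picture, label): "region" (384x512 bool, what is visible of it) and "bbox" ([left, top, right, bottom] in pixels, round what is visible of it).
- place_of(picture, label): "location" ([column, row] in pixels: a listed point, or the origin of a listed thing).
The state is a dict: "time": time; "joint_positions": joint angles; "qd": joint speeds; "joint_torque": joint torques, N m; "eef_pos": TCP position; "tcp_rot": TCP orientation; "ft_force": force on the tool from outside, world axes, zero at the start; "torque": the same for the moment, N m; "finger_gap": finger opening in mm; "gripper_force": force on a finger pad.
Only numpy, scipy, OpenCV 4.12 (cv2) and the standard library are available. Lean on these libraries where they do the work, as an engineer would, in place of code of your own. Each camera call takes 0.05 s, during which the arm holds its last target. There are 200 camera calls.

## Working session

There is one attempt and no reset: what is moved stays moved. The work goes in short steps, Python scripts to look and compute and a tool call to move; the robot and the scene stay as the last step left them, time stands still between calls to the robot, and variables do not carry over. Pictures are saved under pics/ and viewed, at most 10 in all, crops included, and the job is handed in when it is done.

Besides the shell and the picture viewer there is one more tool, called as name(argument=value, ...), one argument or row to a line, values as JSON. step_arm: Moves the arm, as the interface text tells. Its arguments: {"type":"object","properties":{"moves":{"type":"array","items":{"type":"array","items":{"type":"array","items":{"type":"number"}}}},"force":{"type":"number"}},"required":["moves"]}

```bash
ls; mkdir -p pics; cat > h.py <<'E'
import numpy as np, cv2
from plant import env, camera, cut_out, place_of
from scipy.spatial.transform import Rotation as R
def ray(c,px):
    K=np.array([[c['fx'],0,c['cx']],[0,c['fy'],c['cy']],[0,0,1.]])
    u=cv2.undistortPoints(np.array([[px]],float),K,np.array([c['k1'],0,0,0,0.]))[0,0]
    return np.array([u[0],u[1],1.])
def T_wc(c,obs=None):
    if 'world_to_cam' in c: return np.linalg.inv(np.array(c['world_to_cam']))
    T=np.eye(4);q=np.array(obs['tcp_rot']);T[:3,:3]=R.from_quat(q[[1,2,3,0]]).as_matrix();T[:3,3]=obs['eef_pos']
    return T@np.array(c['tool_from_camera'])
def at_z(c,px,z,obs=None):
    T=T_wc(c,obs);d=T[:3,:3]@ray(c,px);o=T[:3,3];return o+d*(z-o[2])/d[2]
def cloud(c,mask,obs=None):
    T=T_wc(c,obs);v,u=np.nonzero(mask&(c['depth']>0))
    K=np.array([[c['fx'],0,c['cx']],[0,c['fy'],c['cy']],[0,0,1.]])
    n=cv2.undistortPoints(np.stack([u,v],1)[:,None].astype(float),K,np.array([c['k1'],0,0,0,0.]))[:,0]
    z=c['depth'][v,u];P=np.c_[n[:,0]*z,n[:,1]*z,z]
    return P@T[:3,:3].T+T[:3,3]
def px3d(c,px,obs=None):
    m=np.zeros((384,512),bool);x,y=np.round(px).astype(int);m[y-1:y+2,x-1:x+2]=True
    return np.median(cloud(c,m,obs),0)
def save(c,n): cv2.imwrite('pics/'+n+'.png',c['img'][:,:,::-1])
E
python3 - <<'E'
from h import *
o=env.get_obs();print({k:np.round(v,3).tolist() for k,v in o.items()})
ims=[]
for n in('top','scene'):
    c=camera(n);ims.append(c['img'])
    print(n,np.round(T_wc(c),2).tolist(),c['k1'])
    for l in['filter_housing','housing_seat','housing_lip','housing_bore','cover_handle','cover','pin_grip','lock_pin','sample_cylinder']:
        r=place_of(c,l)[:2]
        for q in r: print(l,round(q['p'],2),np.round(q['location'],1),np.round(px3d(c,q['location']),1))
cv2.imwrite('pics/a.png',ims[0][:,:,::-1]);cv2.imwrite('pics/b.png',ims[1][:,:,::-1])
E
```

```text
pics
{'time': 0.0, 'joint_positions': [1.507, 0.386, 0.007, -0.001, -1.194, -0.259], 'qd': [0.0, 0.001, 0.001, 0.001, 0.001, 0.001], 'joint_torque': [-0.001, -39.067, 18.74, 4.22, 0.011, -0.0], 'eef_pos': [198.167, 592.532, 403.663], 'tcp_rot': [0.001, 0.987, -0.161, -0.0], 'ft_force': [-0.044, -0.458, -0.236], 'torque': [-0.052, 0.02, -0.021], 'gripper_force': 0.0, 'finger_gap': 86.936}
top [[0.01, -0.99, 0.11, 384.66], [-1.0, -0.01, 0.0, -3.86], [-0.0, -0.11, -0.99, 1294.42], [0.0, 0.0, 0.0, 1.0]] -0.07098729367267369
filter_housing 0.86 [217.1 240.2] [398.8 112.6  39.7]
housing_seat 0.49 [318.9 219. ] [ 454.6 -150.1   51.5]
housing_lip 0.9 [208.5 250.4] [372.9 135.1  42.8]
housing_bore 0.71 [201.7 205.8] [483.6 148.4  79.2]
cover_handle 0.55 [318.7 218.1] [ 457.1 -150.4   50.1]
cover 0.73 [316.4 218.4] [ 457.2 -142.6   49.5]
pin_grip 0.77 [353.7 258.5] [ 354.7 -244.2   26.9]
pin_grip 0.67 [201.5 204.7] [486.1 148.4  79.3]
lock_pin 0.81 [352.8 261.2] [ 346.8 -242.2   24.6]
sample_cylinder 0.59 [338. 160.] [ 601.2 -193.8   94.5]
scene [[-1.0, -0.06, 0.05, 480.43], [-0.08, 0.75, -0.66, 548.03], [0.0, -0.66, -0.75, 737.71], [0.0, 0.0, 0.0, 1.0]] -0.08176434553858601
filter_housing 0.94 [300.4 274.9] [413.3 145.   40.8]
housing_seat 0.57 [304.6 262.3] [402.8 113.1  41.1]
housing_lip 0.72 [321.1 262.4] [363.8  90.1   6.8]
housing_lip 0.62 [319.8 159. ] [ 354.3 -238.7    8.5]
housing_bore 0.58 [261.1 269.6] [493.3 151.3  60.2]
cover 0.6 [283.3 180.3] [ 455.4 -118.    42.6]
pin_grip 0.85 [317.8 157.7] [ 360.  -240.6   10.6]
pin_grip 0.61 [281.2 183.7] [ 459.5 -118.3   29.7]
lock_pin 0.71 [323.3 162.8] [ 345.3 -231.3    0.9]
```

```bash
python3 - <<'E'
import cv2
a=cv2.imread('pics/a.png')[130:310,150:420];b=cv2.imread('pics/b.png')[110:340,170:390]
cv2.imwrite('pics/a2.png',cv2.resize(a,None,fx=2.9,fy=2.9,interpolation=2))
cv2.imwrite('pics/b2.png',cv2.resize(b,None,fx=2.6,fy=2.6,interpolation=2))
E
```

```text
(no output)
```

View pics/a2.png

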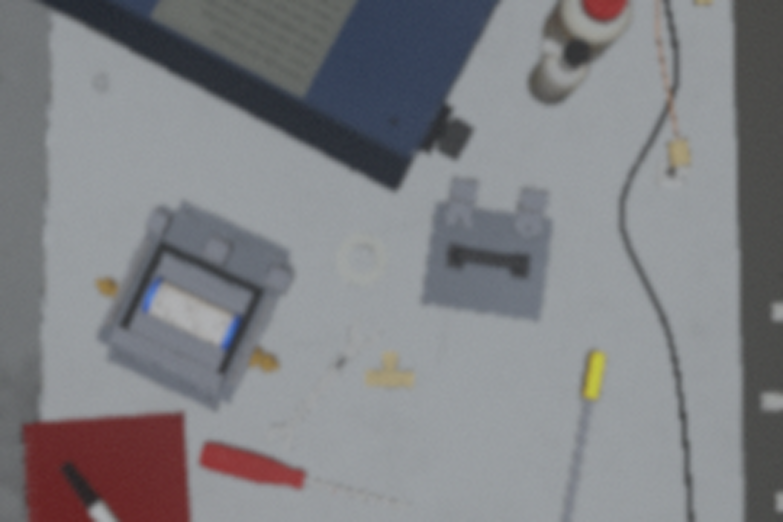

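View pics/b2.png

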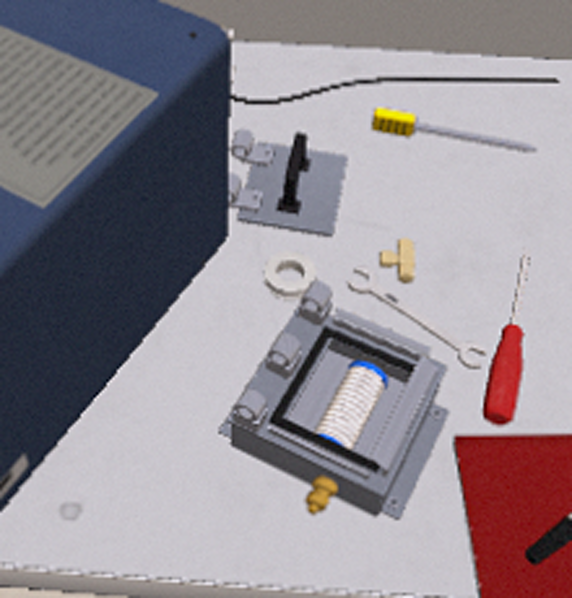

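Top and scene views: the housing is at (400,110), yaw ≈ -25°. The cover is at (457,-150), yaw ≈ -9°. The pin handle is at (355,-243) with its shaft pointing toward the robot. I'll go above the housing with the tool's y along the housing's x.

step_arm(
  moves=[
    [[0.015,-0.04,0.004,0,0,-0.14,0.087],[0.015,-0.04,0.004,0,0,-0.14,0.087],[0.015,-0.04,0.004,0,0,-0.14,0.087],[0.015,-0.04,0.004,0,0,-0.14,0.087],[0.015,-0.04,0.004,0,0,-0.14,0.087],[0.015,-0.04,0.004,0,0,-0.14,0.087],[0.015,-0.04,0.004,0,0,-0.14,0.087],[0.015,-0.04,0.004,0,0,-0.14,0.087],[0.015,-0.04,0.004,0,0,-0.14,0.087],[0.015,-0.04,0.004,0,0,-0.14,0.087],[0.015,-0.04,0.004,0,0,-0.14,0.087],[0.015,-0.04,0.004,0,0,-0.14,0.087]],
  ],
)

```text
time: 2.2
eef_pos: [378.2, 110.9, 453.4]
tcp_rot: [0.001, -0.537, 0.844, 0.0]
ft_force: [0.8, -0.0, 0.3]
finger_gap: 87.0
gripper_force: 0.0
```

```bash
python3 - <<'E'
from h import *
o=env.get_obs();print({k:np.round(o[k],3).tolist() for k in('time','joint_positions','eef_pos','tcp_rot')})
c=camera('wrist');save(c,'c');print(np.round(c['tool_from_camera'],3).tolist(),c['fx'],c['cx'],c['cy'],c['k1'])
for l in['filter_housing','housing_seat','housing_lip','housing_bore','cover_handle','cover']:
    for q in place_of(c,l)[:2]: print(l,round(q['p'],2),np.round(q['location'],1),np.round(px3d(c,q['location'],o),1))
E
```

```text
{'time': 2.2, 'joint_positions': [0.703, -0.063, -0.418, 0.0, -1.214, -1.14], 'eef_pos': [378.194, 110.887, 453.396], 'tcp_rot': [0.001, -0.537, 0.844, 0.0]}
[[0.0, -0.956, -0.292, 80.645], [1.0, 0.001, -0.002, 0.033], [0.002, -0.292, 0.956, 19.135], [0.0, 0.0, 0.0, 1.0]] 288.4702190478476 258.9659557482218 188.51756486296262 -0.024917870121379065
filter_housing 0.88 [246.3 168.2] [399.8 111.9  41.6]
housing_seat 0.19 [245.6 166.9] [399.2 110.7  41.7]
housing_lip 0.83 [273.7 172.7] [365.9 129.   66.7]
housing_bore 0.9 [202.6 225.4] [480.5 150.7  80.1]
cover 0.87 [123.6   4.9] [ 454.3 -147.2    7.2]
```

View pics/c.png

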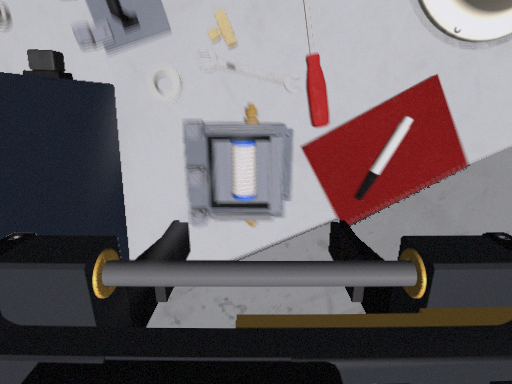

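The wrist view shows the housing at (245,168) px, with the barrels at left (x≈197) and the lip at right (x≈280). The cover is at the top left. I'll go lower for a precise measurement.

step_arm(
  moves=[
    [[0.007,0,-0.033,0,0,0,0.087],[0.007,0,-0.033,0,0,0,0.087],[0.007,0,-0.033,0,0,0,0.087],[0.006,0,-0.033,0,0,0,0.087],[0,0,0,0,0,0,0.087]],
  ],
)

```text
time: 3.05
eef_pos: [404.2, 113.2, 317.0]
tcp_rot: [-0.005, -0.54, 0.842, -0.0]
ft_force: [-0.1, 0.2, -0.1]
finger_gap: 87.0
gripper_force: 0.0
```

```bash
cat > hs.py <<'E'
from h import *
o=env.get_obs();print(o['eef_pos'],o['tcp_rot'])
c=camera('wrist');save(c,'d')
ps={}
for l in['filter_housing','housing_lip','housing_bore','housing_seat']:
    for q in place_of(c,l)[:1]: ps[l]=q['location'];print(l,round(q['p'],2),np.round(q['location'],1),np.round(px3d(c,q['location'],o),1))
m=np.ones((384,512),bool);m[250:]=False
P=cloud(c,m,o);np.save('P.npy',P);P=P[(abs(P[:,0]-405)<150)&(abs(P[:,1]-110)<150)]
print('bench z',np.median(P[P[:,2]<12][:,2]),np.histogram(P[:,2],bins=np.arange(-4,100,4)))
a=P[P[:,2]>74]
print('barrels',len(a),a.mean(0))
d=np.linalg.svd((a-a.mean(0))[:,:2],full_matrices=0)[2][0];print('heading',np.degrees(np.arctan2(*d[::-1])))
r=cv2.minAreaRect(P[(P[:,2]>38)][:,:2].astype(np.float32));print(r)
E
python3 hs.py
```

```text
[404.17130096 113.22397207 317.02355687] [-5.05826257e-03 -5.39808999e-01  8.41772332e-01 -8.33905914e-06]
filter_housing 0.6 [257.3 187.8] [402.8 108.4  41.6]
housing_lip 0.97 [301.5 202.8] [370.3 130.3  66.3]
housing_seat 0.72 [256.4 203.2] [409.8 121.2  41.2]
bench z 1.1941308563364998 (array([ 3631, 30569,  4842,  3766,  4887,   583,  1220,  1843,   615,
         624,  1153,  1472,   506,  6286,   405,   428,  1488,  1636,
         530,   426,   712,  1076,   345,   371,   365]), array([-4,  0,  4,  8, 12, 16, 20, 24, 28, 32, 36, 40, 44, 48, 52, 56, 60,
       64, 68, 72, 76, 80, 84, 88, 92, 96]))
barrels 8721 [440.91561078  55.50357706 149.85639197]
heading 148.3814392268485
((447.34210205078125, 83.34454345703125), (128.671875, 269.01416015625), 58.83976364135742)
```

View pics/d.png

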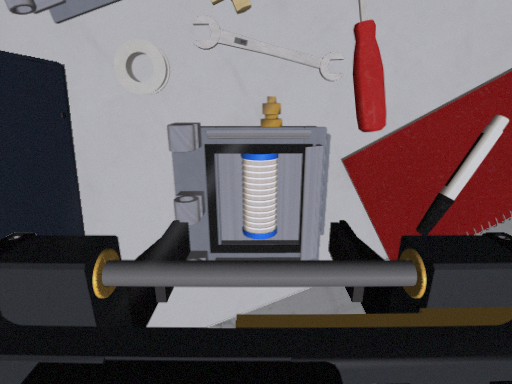

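step_arm(
  moves=[
    [[0.01,0.024,0,0,0,0,0.087],[0.01,0.024,0,0,0,0,0.087],[0.01,0.024,0,0,0,0,0.087],[0,0,0,0,0,0,0.087]],
  ],
)

```text
time: 3.7
eef_pos: [436.5, 187.3, 322.6]
tcp_rot: [0.003, -0.54, 0.841, 0.0]
ft_force: [-0.7, 0.3, -0.4]
finger_gap: 86.8
gripper_force: 0.0
```

```bash
cat > fit.py <<'E'
from h import *
from scipy.optimize import least_squares
B_H=[(50,66),(-10,10),(-70,-50)];B_C=[(20,44),(-44,-20)]
def box(p,c,h):
    q=abs(p-c)-h;return np.linalg.norm(np.maximum(q,0),axis=1)+np.minimum(q.max(1),0)
def cyl(p,y0,y1):  # axis y at x=60,z=21
    q=np.c_[np.hypot(p[:,0]-60,p[:,2]-21)-10.5,abs(p[:,1]-(y0+y1)/2)-(y1-y0)/2]
    return np.linalg.norm(np.maximum(q,0),axis=1)+np.minimum(q.max(1),0)
def sd_h(p):
    d=[cyl(p,*b) for b in B_H]
    t=np.radians(30);q=np.c_[(p[:,0]+37)*np.cos(t)+(p[:,2]-15.4)*np.sin(t),p[:,1],-(p[:,0]+37)*np.sin(t)+(p[:,2]-15.4)*np.cos(t)]
    d.append(box(q,[-6,0,1.5],[6,52,1.5]));return np.min(d,0)
def sd_c(p):
    d=[cyl(p,*b) for b in B_C]+[box(p,[0,0,3],[47.5,55,3]),box(p,[0,0,42],[6,33,8])]
    return np.min(d,0)
def fit(P,sd,x0,z,tol=(12,7,5)):
    x=np.array(x0,float)
    def loc(x):
        return (P-[x[0],x[1],z+x[3]])@R.from_euler('z',x[2]).as_matrix()
    for t in tol:
        k=abs(sd(loc(x)))<t
        Q=P[k]
        f=lambda x:sd((Q-[x[0],x[1],z+x[3]])@R.from_euler('z',x[2]).as_matrix())
        x=least_squares(f,x,loss='soft_l1',f_scale=.8,x_scale=[1,1,.02,1]).x
    L=loc(x);k=abs(sd(L))<3
    return x,L,k
def shot(maxrow=250,n=None):
    o=env.get_obs();c=camera('wrist')
    m=np.ones((384,512),bool);m[maxrow:]=False
    P=cloud(c,m,o)
    if n: save(c,n)
    return o,c,P
E
python3 - <<'E'
from fit import *
P0=np.load('P.npy');o,c,P1=shot(225,'e');np.save('P1.npy',P1)
for l in['filter_housing','housing_lip','housing_bore','housing_seat']:
    for q in place_of(c,l)[:1]: print(l,round(q['p'],2),np.round(q['location'],1),np.round(px3d(c,q['location'],o),1))
for P in(P0,P1,np.r_[P0,P1]):
    x,L,k=fit(P,sd_h,[405,112,np.radians(-25),0],50)
    q=L[k]; print(np.round(x,2),np.degrees(x[2]),k.sum(),'rms',np.sqrt((sd_h(q)**2).mean()))
    b=q[(q[:,0]>45)&(q[:,2]>25)]
    for lo,hi in B_H:
        s=b[(b[:,1]>lo-6)&(b[:,1]<hi+6)]; 
        if len(s): print(lo,hi,len(s),np.round(np.percentile(s[:,1],[2,98]),1))
    s=q[q[:,0]<-30];print('lip y',len(s),np.round(np.percentile(s[:,1],[.5,99.5]),1),'x max',np.percentile(s[:,0],99))
x_h=x
E
```

```text
filter_housing 0.84 [261.1 102.6] [403.9 117.2  41.5]
housing_lip 0.56 [304.8  99.4] [368.4 130.3  49.7]
housing_bore 0.86 [190.5 184.9] [481.9 150.6  80.9]
housing_seat 0.98 [256.4 105.9] [409.  117.7  41.3]
[ 4.0469e+02  1.1784e+02 -4.3000e-01  3.1000e-01] -24.494808199197074 3380 rms 0.9568935810300694
-10 10 517 [-10.3   8.4]
-70 -50 679 [-70.3 -50.8]
lip y 1774 [-51.9  41.7] x max -36.189669010646156
[ 4.0461e+02  1.1750e+02 -4.3000e-01  3.8000e-01] -24.50762038205016 5108 rms 0.956817118048124
50 66 457 [50.1 65.3]
-10 10 694 [-9.7  9.6]
-70 -50 849 [-68.6 -49.8]
lip y 2468 [-51.1  51.3] x max -36.362092801178505
[ 4.0467e+02  1.1769e+02 -4.3000e-01  3.6000e-01] -24.520214024315784 8486 rms 0.9580554309696235
50 66 457 [49.9 65.1]
-10 10 1211 [-9.9  9.1]
-70 -50 1527 [-69.8 -50.3]
lip y 4242 [-51.5  50.7] x max -36.31245199003983
```

step_arm(
  moves=[
    [[-0.005,-0.035,0.035,0,0,0,0.087],[-0.005,-0.035,0.035,0,0,0,0.087],[-0.005,-0.035,0.035,0,0,0,0.087],[0,-0.04,0,0,0,0.07,0.087],[0,-0.04,0,0,0,0.07,0.087],[0,-0.04,0,0,0,0.07,0.087],[0,-0.04,0,0,0,0.07,0.087],[0.005,-0.04,0,0,0,0,0.087],[0.005,-0.03,-0.02,0,0,0,0.087],[0,0,-0.04,0,0,0,0.087],[0,0,-0.035,0,0,0,0.087],[0,0,0,0,0,0,0.087]],
  ],
)

```text
time: 5.15
eef_pos: [427.7, -150.9, 326.9]
tcp_rot: [-0.004, -0.65, 0.76, 0.004]
ft_force: [-0.3, 0.5, 0.1]
finger_gap: 86.9
gripper_force: 0.0
```

```bash
cat > cov.py <<'E'
from fit import *
o,c,P=shot(250,'f');print(o['eef_pos'],o['tcp_rot']);np.save('PC.npy',P)
for l in['cover','cover_handle']:
    for q in place_of(c,l)[:1]: print(l,round(q['p'],2),np.round(q['location'],1),np.round(px3d(c,q['location'],o),1))
x,L,k=fit(P,sd_c,[457,-150,np.radians(-9),0],0)
q=L[k]; print(np.round(x,3),np.degrees(x[2]),k.sum(),'rms',np.sqrt((sd_c(q)**2).mean()))
b=q[(q[:,0]>50)&(q[:,2]>15)]
for lo,hi in B_C:
    s=b[(b[:,1]>lo-6)&(b[:,1]<hi+6)]; print(lo,hi,len(s),np.round(np.percentile(s[:,1],[2,98]),1))
s=q[(q[:,2]<9)&(q[:,0]<47)];print('plate',np.percentile(s[:,:2],[.5,99.5],axis=0).round(1).tolist())
s=q[(q[:,2]>38)];print('bar',np.percentile(s[:,:3],[1,99],axis=0).round(1).tolist())
# obstacles near body
s=P[(P[:,2]>80)&(abs(P[:,0]-550)<90)&(P[:,1]<0)]
if len(s): print('obst',np.percentile(s,[0,5,50,95,100],axis=0).round(0).tolist())
E
python3 cov.py
```

```text
[ 427.67543775 -150.90211201  326.91838271] [-0.00370134 -0.65032805  0.75963452  0.00388903]
cover 0.56 [229.6 184.5] [ 450.7 -161.2   50.4]
cover_handle 0.68 [226.  192.7] [ 455.9 -153.2   50.8]
[ 4.52454e+02 -1.53638e+02 -1.07000e-01  7.80000e-01] -6.1062391562529745 9467 rms 0.9781462755635275
20 44 334 [20.1 38.5]
-44 -20 542 [-43.6 -20.7]
plate [[-50.1, -57.6], [46.3, 56.5]]
bar [[-4.2, -30.6, 39.5], [8.5, 33.3, 51.4]]
obst [[467.0, -227.0, 80.0], [468.0, -220.0, 85.0], [499.0, -198.0, 158.0], [605.0, -166.0, 229.0], [616.0, -149.0, 231.0]]
```

View pics/f.png

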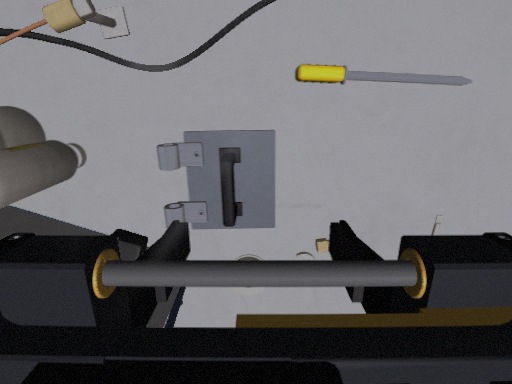

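```bash
cat > cov2.py <<'E'
from fit import *
P=np.load('PC.npy')
print('bench',np.median(P[(abs(P[:,2])<4)][:,2]))
P=P[(P[:,2]>4)]
for x0 in([452,-153,-.107,0],[455,-151,-.15,0]):
    x,L,k=fit(P,sd_c,x0,0,(8,5,4,3))
    q=L[k]; print(np.round(x,3),np.degrees(x[2]),k.sum(),'rms',np.sqrt((sd_c(q)**2).mean()))
a=L[(abs(L[:,0])<90)&(abs(L[:,1])<90)]
b=a[(a[:,2]>46)&(abs(a[:,0])<20)&(abs(a[:,1])<45)];print('bar top',len(b),np.percentile(b,[1,50,99],axis=0).round(1).tolist(),cv2.minAreaRect(b[:,:2].astype(np.float32)))
p=a[(a[:,2]>4.5)&(a[:,2]<8)&(a[:,0]<49)];print('plate',len(p),np.percentile(p,[1,50,99],axis=0).round(1).tolist())
b=a[(a[:,2]>28)&(a[:,0]>45)];print('brl',len(b),np.median(b,0))
E
python3 cov2.py
```

```text
bench 0.8130498399613657
[ 4.54758e+02 -1.51324e+02 -1.40000e-01  7.75000e-01] -8.006169092686273 8434 rms 0.7630731541936029
[ 4.54758e+02 -1.51324e+02 -1.40000e-01  7.75000e-01] -8.006169093359288 8434 rms 0.7630731541957586
bar top 1470 [[-5.2, -41.7, 47.1], [5.0, -12.0, 50.6], [19.9, 29.8, 226.1]] ((7.2609992027282715, -5.4674530029296875), (25.450332641601562, 74.15306091308594), 0.06861869990825653)
plate 6314 [[-46.0, -54.7, 4.6], [-10.9, -5.5, 6.0], [45.6, 53.3, 7.7]]
brl 1260 [ 56.32730581 -36.49977716  53.7363109 ]
```

```bash
python3 - <<'E'
from fit import *
c=camera('scene');o=env.get_obs()
c2=camera('top');P=np.r_[cloud(c2,np.ones((384,512),bool))]
s=P[(P[:,2]>25)&(P[:,0]>480)&(P[:,0]<640)&(P[:,1]<-40)&(P[:,1]>-180)]
for x in range(480,640,15):
    t=s[(s[:,0]>=x)&(s[:,0]<x+15)]
    if len(t): 
        i=t[:,1].argsort()[:4]; print(x,t[i].round(0).tolist())
z=R.from_quat(np.array(o['tcp_rot'])[[1,2,3,0]]).as_matrix();print(o['eef_pos'],z.round(4).tolist())
E
```

```text
480 [[494.0, -168.0, 264.0], [494.0, -166.0, 264.0], [492.0, -166.0, 265.0], [493.0, -165.0, 261.0]]
495 [[506.0, -180.0, 261.0], [499.0, -180.0, 262.0], [510.0, -179.0, 265.0], [501.0, -179.0, 266.0]]
510 [[521.0, -180.0, 262.0], [519.0, -180.0, 262.0], [514.0, -180.0, 263.0], [512.0, -180.0, 263.0]]
525 [[525.0, -176.0, 259.0], [527.0, -165.0, 262.0], [527.0, -162.0, 264.0], [527.0, -160.0, 266.0]]
540 [[554.0, -126.0, 64.0], [554.0, -123.0, 65.0], [551.0, -123.0, 67.0], [547.0, -121.0, 59.0]]
555 [[569.0, -133.0, 69.0], [565.0, -131.0, 63.0], [567.0, -131.0, 64.0], [569.0, -131.0, 67.0]]
570 [[573.0, -134.0, 61.0], [572.0, -131.0, 68.0], [575.0, -129.0, 64.0], [572.0, -128.0, 66.0]]
585 [[587.0, -115.0, 70.0], [589.0, -115.0, 74.0], [589.0, -113.0, 70.0], [586.0, -112.0, 75.0]]
600 [[612.0, -120.0, 263.0], [614.0, -120.0, 264.0], [610.0, -118.0, 262.0], [611.0, -117.0, 268.0]]
615 [[630.0, -128.0, 265.0], [628.0, -126.0, 265.0], [625.0, -126.0, 267.0], [629.0, -126.0, 268.0]]
630 [[637.0, -133.0, 53.0], [639.0, -133.0, 266.0], [636.0, -132.0, 85.0], [635.0, -132.0, 113.0]]
[ 430.91213581 -150.26950927  332.9058631 ] [[-0.1506, -0.9886, 0.0042], [-0.9886, 0.1506, -0.0006], [-0.0, -0.0042, -1.0]]
```

```bash
sed -i "s/^P=np.load.*/o,c,P=shot(235);print(o['eef_pos'])/" cov2.py; python3 cov2.py
```

```text
[ 430.88511038 -150.19401393  332.95157841]
bench 0.8413246239543923
[ 4.54767e+02 -1.51339e+02 -1.40000e-01  7.83000e-01] -8.00708156716065 8228 rms 0.7500907967730084
[ 4.54767e+02 -1.51339e+02 -1.40000e-01  7.83000e-01] -8.007081553748845 8228 rms 0.7500907967654762
bar top 801 [[-5.3, -32.7, 46.7], [0.3, -2.7, 49.7], [6.3, 30.9, 51.4]] ((0.5930733680725098, -1.0336532592773438), (65.08179473876953, 12.039727210998535), 89.90851593017578)
plate 6104 [[-45.8, -54.6, 4.6], [-10.8, -5.5, 6.0], [45.6, 53.4, 7.6]]
brl 724 [ 59.1355638  -25.36485335  30.77247823]
```

step_arm(
  moves=[
    [[0.012,0,0,0,0,0.015,0.087],[0.012,-0.001,-0.02,0,0,0,0.087],[0,0,-0.035,0,0,0,0.087],[0,0,-0.035,0,0,0,0.087],[0,0,-0.027,0,0,0,0.087],[0,0,-0.01,0,0,0,0.087],[0,0,0,0,0,0,0.087],[0,0,0,0,0,0,0.087],[0,0,0,0,0,0,0.087]],
  ],
)

```text
time: 6.35
eef_pos: [455.1, -151.3, 205.3]
tcp_rot: [0.001, -0.657, 0.754, -0.001]
ft_force: [0.4, -0.5, -0.4]
finger_gap: 86.8
gripper_force: 0.0
```

step_arm(
  force=45,
  moves=[
    [[0,0,0,0,0,0,0],[0,0,0,0,0,0,0],[0,0,0,0,0,0,0],[0,0,0,0,0,0,0],[0,0,0,0,0,0,0],[0,0,0,0,0,0,0],[0,0,0,0,0,0,0],[0,0,0,0,0,0,0]],
  ],
)

```text
time: 7.15
eef_pos: [454.2, -151.3, 203.7]
tcp_rot: [-0.0, -0.657, 0.754, 0.0]
ft_force: [-0.4, 0.7, 0.5]
finger_gap: 31.0
gripper_force: 0.0
```

step_arm(
  moves=[
    [[0,0,0,0,0,0,0],[0,0,0,0,0,0,0],[0,0,0,0,0,0,0],[0,0,0,0,0,0,0],[0,0,0,0,0,0,0]],
  ],
)

```text
time: 7.65
eef_pos: [454.3, -151.3, 203.7]
tcp_rot: [0.0, -0.657, 0.754, -0.0]
ft_force: [0.4, -0.5, -0.8]
finger_gap: 11.3
gripper_force: 45.0
```

```bash
python3 -c "
from h import *
for i in range(3):
    o=env.get_obs();print(o['time'],o['eef_pos'],o['tcp_rot'],o['finger_gap'],o['gripper_force'],o['ft_force']);camera('wrist')"
```

```text
7.65 [ 454.29167066 -151.30273756  203.72867779] [ 5.41922813e-05 -6.57062540e-01  7.53836064e-01 -5.65039074e-05] 11.328007721852996 44.99792302027345 [ 0.41551447 -0.4787904  -0.81310995]
7.7 [ 454.30854578 -151.29618444  203.74565299] [ 8.71666505e-05 -6.57063833e-01  7.53834932e-01 -8.77777161e-05] 11.603571831532525 44.99806696549058 [ 0.21583919 -0.99882122 -0.88274415]
7.75 [ 454.31450435 -151.28777848  203.7386516 ] [ 8.31523068e-05 -6.57057813e-01  7.53840181e-01 -7.20151010e-05] 11.540207262255223 44.99791307374835 [ 0.44156126 -0.43035671 -1.52845461]
```

step_arm(
  moves=[
    [[-0.015,0,0.04,0,0,0,0],[-0.015,0,0.04,0,0,0,0],[-0.015,0,0.04,0,0,0,0],[-0.013,0.03,0,0,0,0,0],[-0.013,0.03,0,0,0,0,0],[-0.013,0.03,0,0,0,0,0],[-0.003,0.033,0,0,0,-0.0485,0],[-0.003,0.033,0,0,0,-0.0485,0],[-0.003,0.033,0,0,0,-0.0485,0],[-0.003,0.033,0,0,0,-0.0485,0],[-0.003,0.033,0,0,0,-0.0485,0],[-0.003,0.033,0,0,0,-0.0485,0]],
  ],
)

```text
time: 9.0
eef_pos: [351.2, 137.5, 323.3]
tcp_rot: [-0.001, -0.54, 0.842, 0.0]
ft_force: [0.2, -0.1, -3.4]
finger_gap: 11.5
gripper_force: 45.0
```

step_arm(
  moves=[
    [[0,0.002,0,-0.0416,-0.0913,0,0],[0,0.002,0,-0.0416,-0.0913,0,0],[0,0,0,-0.0416,-0.0913,0,0],[0,0,0,-0.0416,-0.0913,0,0],[0,0,0,0,0,0,0],[0,0,0,0,0,0,0],[0,0,0,0,0,0,0]],
  ],
)

```text
time: 9.7
eef_pos: [352.7, 140.6, 324.0]
tcp_rot: [0.107, -0.529, 0.825, -0.166]
ft_force: [-0.3, 0.8, -2.6]
finger_gap: 11.4
gripper_force: 45.0
```

```bash
cat > st.py <<'E'
from fit import *
S=np.array([404.7,117.7,50]);H=R.from_euler('z',-24.5,degrees=True).as_matrix()
def state(L=203.7):
    o=env.get_obs();Rt=R.from_quat(np.array(o['tcp_rot'])[[1,2,3,0]]).as_matrix();t=np.array(o['eef_pos'])
    C=np.c_[-Rt[:,1],-Rt[:,0],-Rt[:,2]]
    C=H.T@C; org=H.T@(t+Rt[:,2]*L-S)
    e=R.from_matrix(C).as_euler('zyx',degrees=True)
    P=org+C@[-47.5,0,0]
    print('t',o['time'],'tcp',t.round(1),'yaw %.2f tilt %.2f roll %.2f'%(e[0],-e[1],e[2]),'org',org.round(1),'P',P.round(1),'f',np.round(o['ft_force'],1),'gap',round(o['finger_gap'],1),'q',np.round(o['joint_positions'],2))
    return o
if __name__=='__main__': state()
E
python3 st.py; python3 -c "
from h import *
c=camera('wrist');save(c,'g')"
```

```text
t 9.7 tcp [352.7 140.6 324. ] yaw -0.15 tilt 22.74 roll 0.01 org [21.9 -0.6 86.1] P [-21.9  -0.5  67.8] f [-0.3  0.8 -2.6] gap 11.4 q [ 0.84  0.   -0.96  0.71 -0.6  -1.86]
```

View pics/g.png

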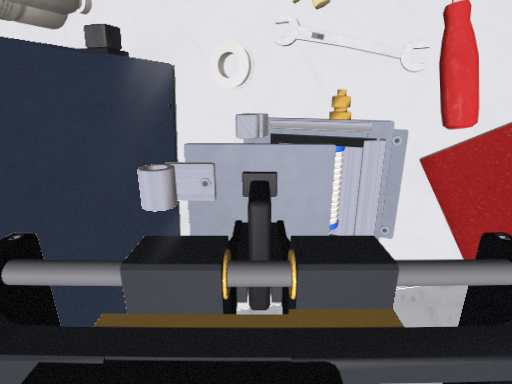

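step_arm(
  moves=[
    [[-0.001,0.001,-0.018,0,0,0.0025,0],[-0.001,0,-0.018,0,0,0,0],[0,0,-0.015,0,0,0,0],[0,0,-0.003,0,0,0,0],[0,0,0,0,0,0,0],[0,0,0,0,0,0,0]],
  ],
)

```text
time: 10.35
eef_pos: [355.3, 144.6, 276.1]
tcp_rot: [0.104, -0.531, 0.825, -0.165]
ft_force: [0.2, -0.4, -3.5]
finger_gap: 11.3
gripper_force: 45.0
```

```bash
python3 st.py
```

```text
t 10.35 tcp [355.3 144.6 276.1] yaw -0.01 tilt 22.53 roll -0.18 org [21.9  3.4 37.9] P [-22.    3.4  19.7] f [ 0.2 -0.4 -3.5] gap 11.3 q [ 0.74  0.09 -1.07  0.98 -0.44 -2.07]
```

The upright grip puts q3 at its limit at the hook pose. Regripping with the tool leaned sideways, about the bar's clamp axis, would move the wrist outward. I'll test whether that orientation is reachable in free air first.

step_arm(
  moves=[
    [[0.004,0.004,0.035,0,0,0,0],[0.004,0.01,0.03,0,0,0,0],[0.004,0.03,0.01,-0.11,0.05,-0.05,0],[0.004,0.03,0,-0.11,0.05,-0.05,0],[0,0.01,0,-0.11,0.05,-0.05,0],[0,0,0,-0.11,0.05,-0.05,0],[0,0,0,0,0,0,0],[0,0,0,0,0,0,0]],
  ],
)

```text
time: 11.15
eef_pos: [371.0, 228.5, 349.2]
tcp_rot: [-0.111, -0.471, 0.824, -0.296]
ft_force: [0.2, -0.1, -2.9]
finger_gap: 11.4
gripper_force: 45.0
```

```bash
python3 st.py
```

```text
t 11.15 tcp [371.  228.5 349.2] yaw -11.58 tilt 19.43 roll -31.96 org [ -8.9 -14.9 136.2] P [-52.8 -15.  118. ] f [ 0.2 -0.1 -2.9] gap 11.4 q [ 1.02  0.2  -0.63  0.42 -1.29 -1.78]
```

step_arm(
  moves=[
    [[0,-0.02,0,0.11,-0.05,0.05,0],[0,-0.02,0,0.11,-0.05,0.05,0],[0,-0.02,0,0.11,-0.05,0.05,0],[0,-0.02,0,0.11,-0.05,0.05,0],[0,-0.04,0,0.0416,0.0913,0,0],[0,-0.04,0,0.0416,0.0913,0,0],[0,-0.04,0,0.0416,0.0913,0,0],[0,-0.04,0,0.0416,0.0913,0,0],[0.008,-0.037,0,0,0,0,0],[0.008,-0.037,0,0,0,0,0],[0.008,-0.037,-0.01,0,0,0,0],[0.008,-0.037,-0.02,0,0,0,0]],
  ],
)

```text
time: 12.35
eef_pos: [403.4, -154.2, 321.0]
tcp_rot: [0.004, -0.541, 0.841, -0.01]
ft_force: [2.0, 0.3, -2.2]
finger_gap: 11.5
gripper_force: 45.0
```

step_arm(
  moves=[
    [[0,0,-0.03,0,0,0,0],[0,0,-0.03,0,0,0,0],[0,0,-0.02,0,0,0,0],[0,0,0,0,0,0,0]],
  ],
)

```text
time: 12.75
eef_pos: [401.7, -152.7, 237.6]
tcp_rot: [-0.002, -0.541, 0.841, -0.007]
ft_force: [-0.4, 0.1, -1.8]
finger_gap: 11.3
gripper_force: 45.0
```

```bash
python3 st.py
```

```text
t 12.75 tcp [ 401.7 -152.7  237.6] yaw -0.05 tilt 0.53 roll -0.57 org [ 111.3 -249.3  -16.1] P [  63.8 -249.3  -16.5] f [-0.4  0.1 -1.8] gap 11.3 q [ 0.02  0.27 -0.68  0.02 -0.61 -0.47]
```

step_arm(
  moves=[
    [[0,0,-0.02,0.013,0.0043,0,0],[0,0,-0.01,0,0,0,0],[0,0,-0.003,0,0,0,0],[0,0,-0.001,0,0,0,0],[0,0,0,0,0,0,0],[0,0,0,0,0,0,0]],
  ],
)

```text
time: 13.35
eef_pos: [404.1, -152.2, 206.0]
tcp_rot: [0.003, -0.541, 0.841, -0.002]
ft_force: [1.1, -0.3, -2.7]
finger_gap: 11.4
gripper_force: 45.0
```

```bash
python3 st.py
```

```text
t 13.35 tcp [ 404.1 -152.2  206. ] yaw 0.04 tilt 0.38 roll 0.17 org [ 112.7 -245.3  -47.7] P [  65.2 -245.3  -48. ] f [ 1.1 -0.3 -2.7] gap 11.4 q [ 0.02  0.34 -0.7   0.   -0.52 -0.45]
```

step_arm(
  moves=[
    [[0,0,-0.002,0,0,0,0],[0,0,-0.001,0,0,0,0],[0,0,0,0,0,0,0.04],[0,0,0,0,0,0,0.04],[0,0,0,0,0,0,0.04],[0,0,0,0,0,0,0.04],[0,0,0,0,0,0,0.04]],
  ],
)

```text
time: 14.05
eef_pos: [403.9, -152.3, 202.2]
tcp_rot: [0.002, -0.541, 0.841, -0.001]
ft_force: [0.8, -0.5, 0.0]
finger_gap: 38.2
gripper_force: 0.0
```

```bash
python3 st.py
```

```text
t 14.05 tcp [ 403.9 -152.3  202.2] yaw 0.02 tilt 0.29 roll 0.14 org [ 112.2 -245.5  -51.4] P [  64.7 -245.5  -51.7] f [ 0.8 -0.5  0. ] gap 38.2 q [ 0.02  0.34 -0.71  0.   -0.52 -0.45]
```

step_arm(
  moves=[
    [[0.009,0.019,0,-0.119,0.0543,0,0.04],[0.009,0.019,-0.004,-0.119,0.0543,0,0.04],[0.008,0.018,-0.006,-0.119,0.0543,0,0.04],[0.008,0.017,-0.009,-0.119,0.0543,0,0.04],[0,0,0,0,0,0,0.04],[0,0,0,0,0,0,0.04]],
  ],
)

```text
time: 14.65
eef_pos: [434.7, -86.3, 183.5]
tcp_rot: [-0.2, -0.525, 0.817, -0.128]
ft_force: [-0.2, -0.1, -0.3]
finger_gap: 40.0
gripper_force: 0.0
```

```bash
cat >> st.py <<'E'
    o=env.get_obs();Rt=R.from_quat(np.array(o['tcp_rot'])[[1,2,3,0]]).as_matrix()
    g=np.array(o['eef_pos'])+164*Rt[:,2];y=-Rt[:,1];print('grasp pt',g.round(1),'closing heading %.2f elev %.2f'%(np.degrees(np.arctan2(y[1],y[0])),np.degrees(np.arcsin(y[2]))))
    p=H.T@(g-S);print('grasp in housing',p.round(1))
E
python3 st.py
```

```text
File "st.py", line 12
    o=env.get_obs();Rt=R.from_quat(np.array(o['tcp_rot'])[[1,2,3,0]]).as_matrix()
IndentationError: unexpected indent
```

```bash
sed -i "s/^if __name__=='__main__': state()/if __name__=='__main__':\n    state()/" st.py; python3 st.py
```

```text
t 14.65 tcp [434.7 -86.3 183.5] yaw 0.02 tilt -0.07 roll -27.51 org [ 111.6 -267.3  -47.1] P [  64.1 -267.3  -47.1] f [-0.2 -0.1 -0.3] gap 40.0 q [ 0.21  0.43 -0.86  0.63 -0.68 -1.21]
grasp pt [ 403.1 -155.2   38.1] closing heading -24.52 elev -0.07
grasp in housing [ 111.7 -249.   -11.9]
```

step_arm(
  force=50,
  moves=[
    [[0.001,0.003,0.003,0,0,0,0.04],[0,0,0,0,0,0,0.04],[0,0,0,0,0,0,0],[0,0,0,0,0,0,0],[0,0,0,0,0,0,0],[0,0,0,0,0,0,0],[0,0,0,0,0,0,0],[0,0,0,0,0,0,0]],
  ],
)

```text
time: 15.45
eef_pos: [435.9, -83.5, 187.0]
tcp_rot: [-0.2, -0.525, 0.817, -0.129]
ft_force: [1.3, -0.1, -0.1]
finger_gap: 11.6
gripper_force: 50.0
```

```bash
python3 st.py
```

```text
t 15.45 tcp [435.9 -83.5 187. ] yaw -0.03 tilt 0.00 roll -27.57 org [ 111.8 -264.4  -43.6] P [  64.3 -264.4  -43.6] f [ 1.3 -0.1 -0.1] gap 11.6 q [ 0.22  0.43 -0.86  0.62 -0.69 -1.21]
grasp pt [ 404.4 -152.5   41.6] closing heading -24.53 elev 0.01
grasp in housing [ 111.8 -246.    -8.4]
```

```bash
cat > g.py <<'E'
from fit import *
import os,sys
S=np.array([404.7,117.7,50]);YH=-24.5
H=R.from_euler('z',YH,degrees=True).as_matrix();TH=np.eye(4);TH[:3,:3]=H;TH[:3,3]=S
def tool():
    o=env.get_obs();T=np.eye(4);T[:3,:3]=R.from_quat(np.array(o['tcp_rot'])[[1,2,3,0]]).as_matrix();T[:3,3]=o['eef_pos'];return o,T
def now():
    o,T=tool();C=np.linalg.inv(TH)@T@np.load('tc.npy');e=R.from_matrix(C[:3,:3]).as_euler('zyx',degrees=True)
    P=(C@[-47.5,0,0,1])[:3]
    print('t',o['time'],'tcp',T[:3,3].round(1),'yaw %.2f tilt %.2f roll %.2f'%(e[0],-e[1],e[2]),'org',C[:3,3].round(1),'P',P.round(1),'f',np.round(o['ft_force'],1),'tq',np.round(o['torque'],2),'gap',round(o['finger_gap'],1),'q',np.round(o['joint_positions'],2));return T
def goal(P,th,T):
    C=np.eye(4);C[:3,:3]=R.from_euler('y',-th,degrees=True).as_matrix();C[:3,3]=np.array(P)-C[:3,:3]@[-47.5,0,0]
    G=TH@C@np.linalg.inv(np.load('tc.npy'));rv=R.from_matrix(G[:3,:3]@T[:3,:3].T).as_rotvec()
    print('P',P,'th',th,'shift',(G[:3,3]-T[:3,3]).round(1),'turn',rv.round(4));return G
if __name__=='__main__':
    T=now()
    for a in sys.argv[1:]:
        v=[float(x) for x in a.split(',')];T=goal(v[:3],v[3],T)
E
python3 - <<'E'
from g import *
o,T=tool();C=np.eye(4);C[:3,:3]=R.from_euler('z',-24.53,degrees=True).as_matrix();C[:3,3]=[404.4+.04,-152.4,0]
np.save('tc.npy',np.linalg.inv(T)@C)
E
python3 g.py=1 2>/dev/null; python3 g.py " -24,0,70,23" " -24,0,14,23" " -46.3,0,1.5,23"
```

```text
t 15.45 tcp [435.9 -83.5 187. ] yaw -0.03 tilt -0.00 roll 0.00 org [ 111.8 -245.9  -50. ] P [  64.3 -245.9  -50. ] f [ 1.3 -0.1 -0.1] tq [ 0.75 -0.54  0.08] gap 11.6 q [ 0.22  0.43 -0.86  0.62 -0.69 -1.21]
P [-24.0, 0.0, 70.0] th 23.0 shift [-48.3 292.2 123.7] turn [-0.1666 -0.3652  0.0005]
P [-24.0, 0.0, 14.0] th 23.0 shift [  0.   0. -56.] turn [0. 0. 0.]
P [-46.3, 0.0, 1.5] th 23.0 shift [-20.3   9.2 -12.5] turn [0. 0. 0.]
```

step_arm(
  moves=[
    [[-0.02,0,0.042,0,0,0,0],[-0.02,0,0.042,0,0,0,0],[-0.02,0,0.042,0,0,0,0],[0,0.0365,0,0,0,0,0],[0,0.0365,0,0,0,0,0],[0,0.0365,0,0,0,0,0],[0,0.0365,0,0,0,0,0],[0.002,0.0365,0,-0.033,-0.073,0,0],[0.002,0.0365,0,-0.033,-0.073,0,0],[0.002,0.0365,0,-0.033,-0.073,0,0],[0.003,0.0365,0,-0.033,-0.073,0,0],[0.003,0,0,-0.033,-0.073,0,0]],
  ],
)

```text
time: 16.65
eef_pos: [388.5, 213.0, 312.8]
tcp_rot: [-0.088, -0.477, 0.826, -0.289]
ft_force: [0.5, -0.8, -2.8]
finger_gap: 11.6
gripper_force: 50.0
```

step_arm(
  moves=[
    [[0,0,0,0,0,0,0],[0,0,0,0,0,0,0],[0,0,0,0,0,0,0]],
  ],
)

```text
time: 16.95
eef_pos: [387.6, 207.8, 312.7]
tcp_rot: [-0.092, -0.475, 0.827, -0.288]
ft_force: [-0.5, 0.9, -3.6]
finger_gap: 11.3
gripper_force: 50.0
```

```bash
python3 g.py " -24,0,20,23" " -46.3,0,1.5,23"
```

```text
t 16.95 tcp [387.6 207.8 312.7] yaw -0.10 tilt 22.84 roll 0.04 org [19.6 -0.7 90.3] P [-24.2  -0.6  71.9] f [-0.5  0.9 -3.6] tq [ 1.77  0.3  -0.05] gap 11.3 q [ 0.95  0.24 -0.7   0.49 -1.13 -1.8 ]
P [-24.0, 0.0, 20.0] th 23.0 shift [ -0.1   1.  -52.1] turn [-0.0024 -0.0019  0.0017]
P [-46.3, 0.0, 1.5] th 23.0 shift [-20.3   9.2 -18.5] turn [0. 0. 0.]
```

step_arm(
  moves=[
    [[0,0.001,-0.02,-0.0024,-0.0019,0.0017,0],[0,0,-0.02,0,0,0,0],[0,0,-0.012,0,0,0,0],[0,0,0,0,0,0,0],[0,0,0,0,0,0,0],[0,0,0,0,0,0,0]],
  ],
)

```text
time: 17.55
eef_pos: [388.1, 209.6, 261.7]
tcp_rot: [-0.09, -0.475, 0.826, -0.29]
ft_force: [-0.2, 0.4, -2.5]
finger_gap: 11.2
gripper_force: 50.0
```

```bash
python3 g.py " -24,0,14,23" " -46.3,0,1.5,23"; python3 - <<'E'
from g import *
o,T=tool();c=camera('wrist');save(c,'h');P=cloud(c,np.ones((384,512),bool),o)
W=T@np.load('tc.npy')
L=(P-W[:3,3])@W[:3,:3]
f=lambda v,Q:sd_c((Q-v[:3])@R.from_rotvec(v[3:]).as_matrix())
v=np.zeros(6)
for t in(6,4,3):
    Lv=(L-v[:3])@R.from_rotvec(v[3:]).as_matrix()
    Q=L[(abs(sd_c(Lv))<t)&(Lv[:,2]<34)&(Lv[:,2]>-2)];v=least_squares(f,v,args=(Q,),loss='soft_l1',f_scale=.8,x_scale=[1,1,1,.02,.02,.02]).x
print('cover corr',len(Q),v[:3].round(2),np.degrees(v[3:]).round(2))
x,Lh,k=fit(P[P[:,2]>56],sd_h,[404.7,117.7,np.radians(-24.5),.3],50,(6,4,3));print('housing',x.round(2),np.degrees(x[2]),k.sum())
E
```

```text
t 17.55 tcp [388.1 209.6 261.7] yaw 0.07 tilt 23.12 roll 0.14 org [20.3  1.4 39.7] P [-23.4   1.4  21. ] f [-0.2  0.4 -2.5] tq [ 1.75  0.33 -0.05] gap 11.2 q [ 0.94  0.32 -0.77  0.54 -1.   -1.89]
P [-24.0, 0.0, 14.0] th 23.0 shift [-0.5 -0.9 -7.1] turn [-0.0009  0.0027 -0.0011]
P [-46.3, 0.0, 1.5] th 23.0 shift [-20.3   9.2 -12.5] turn [0. 0. 0.]
cover corr 7603 [0.54 1.19 0.88] [ 0.01  0.2  -0.5 ]
housing [403.32 117.82  -0.41   0.44] -23.30462602953051 1731
```

View pics/h.png

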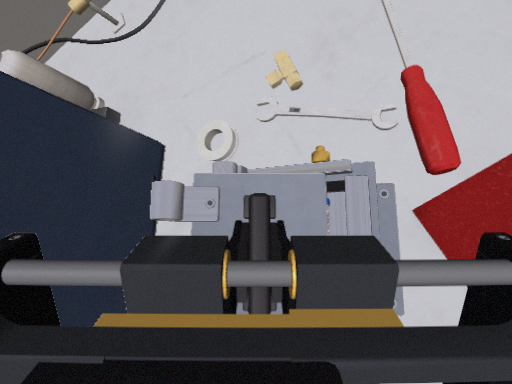

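step_arm(
  moves=[
    [[-0.0005,-0.001,-0.004,-0.0009,0.0027,-0.0011,0],[0,0,-0.003,0,0,0,0],[0,0,0,0,0,0,0],[-0.004,0.0018,-0.0025,0,0,0,0],[-0.004,0.0018,-0.0025,0,0,0,0],[-0.004,0.0018,-0.0025,0,0,0,0],[0,0,0,0,0,0,0],[0,0,0,0,0,0,0]],
  ],
)

```text
time: 18.4
eef_pos: [375.2, 214.2, 246.4]
tcp_rot: [-0.092, -0.475, 0.826, -0.29]
ft_force: [0.2, -0.0, -2.6]
finger_gap: 11.2
gripper_force: 50.0
```

```bash
python3 g.py " -46.3,0,1.5,23"
```

```text
t 18.4 tcp [375.2 214.2 246.4] yaw 0.07 tilt 22.98 roll -0.09 org [ 6.2 -0.4 24.4] P [-37.5  -0.5   5.9] f [ 0.2 -0.  -2.6] tq [1.7  0.32 0.04] gap 11.2 q [ 0.97  0.33 -0.8   0.54 -0.97 -1.93]
P [-46.3, 0.0, 1.5] th 23.0 shift [-7.9  3.8 -4.2] turn [ 0.0017 -0.0011 -0.0011]
```

step_arm(
  moves=[
    [[-0.003,0.0014,-0.0016,0.0017,-0.0011,-0.0011,0],[-0.003,0.0014,-0.0016,0,0,0,0],[-0.002,0.001,-0.001,0,0,0,0],[0,0,0,0,0,0,0],[0,0,0,0,0,0,0]],
  ],
)

```text
time: 18.9
eef_pos: [367.3, 217.8, 242.2]
tcp_rot: [-0.092, -0.475, 0.826, -0.289]
ft_force: [1.6, -0.5, -3.0]
finger_gap: 11.7
gripper_force: 50.0
```

```bash
python3 g.py " -46.6,0,1,17" " -47,0,0.7,11" " -47.3,0,0.4,5.5" " -47.5,0,0,0"
```

```text
t 18.9 tcp [367.3 217.8 242.2] yaw -0.04 tilt 23.00 roll -0.02 org [-2.6 -0.3 20.1] P [-46.3  -0.2   1.5] f [ 1.6 -0.5 -3. ] tq [1.73 0.22 0.11] gap 11.7 q [ 0.99  0.33 -0.81  0.53 -0.96 -1.95]
P [-46.6, 0.0, 1.0] th 17.0 shift [18.  -8.   1.5] turn [0.0434 0.0952 0.0006]
P [-47.0, 0.0, 0.7] th 11.0 shift [18.  -8.2 -0.4] turn [0.0434 0.0953 0.    ]
P [-47.3, 0.0, 0.4] th 5.5 shift [16.5 -7.5 -2.2] turn [ 0.0398  0.0874 -0.    ]
P [-47.5, 0.0, 0.0] th 0.0 shift [16.3 -7.4 -4.1] turn [0.0398 0.0874 0.    ]
```

step_arm(
  moves=[
    [[0.009,-0.004,0.001,0.0217,0.0476,0,0],[0.009,-0.004,0.0005,0.0217,0.0476,0,0],[0.009,-0.004,0,0.0217,0.0476,0,0],[0.009,-0.004,-0.0004,0.0217,0.0476,0,0],[0,0,0,0,0,0,0],[0,0,0,0,0,0,0]],
  ],
)

```text
time: 19.5
eef_pos: [403.3, 201.6, 243.2]
tcp_rot: [-0.149, -0.503, 0.826, -0.207]
ft_force: [0.2, 1.2, -2.5]
finger_gap: 11.6
gripper_force: 50.0
```

```bash
python3 g.py " -47.3,0,0.4,5.5" " -47.5,0,0,0"
```

```text
t 19.5 tcp [403.3 201.6 243.2] yaw -0.09 tilt 11.07 roll -0.04 org [-0.3 -0.1  9.8] P [-46.9  -0.1   0.7] f [ 0.2  1.2 -2.5] tq [ 1.56 -0.07 -0.07] gap 11.6 q [ 0.89  0.37 -0.68  0.34 -0.99 -1.62]
P [-47.3, 0.0, 0.4] th 5.5 shift [16.5 -7.5 -2.2] turn [0.0407 0.0882 0.0015]
P [-47.5, 0.0, 0.0] th 0.0 shift [16.3 -7.4 -4.1] turn [0.0398 0.0874 0.    ]
```

step_arm(
  moves=[
    [[0.0083,-0.0037,-0.001,0.0204,0.0441,0.0015,0],[0.0082,-0.0038,-0.0012,0.0203,0.0441,0,0],[0.0082,-0.0037,-0.0018,0.02,0.0437,0,0],[0.0081,-0.0037,-0.0023,0.02,0.0437,0,0],[0,0,0,0,0,0,0],[0,0,0,0,0,0,0]],
  ],
)

```text
time: 20.1
eef_pos: [435.8, 186.9, 237.0]
tcp_rot: [-0.2, -0.526, 0.817, -0.129]
ft_force: [0.3, -0.1, -2.0]
finger_gap: 11.6
gripper_force: 50.0
```

```bash
python3 g.py " -47.5,0,0,0"
```

```text
t 20.1 tcp [435.8 186.9 237. ] yaw 0.06 tilt 0.03 roll 0.02 org [-0.2  0.1  0. ] P [-47.7   0.1   0. ] f [ 0.3 -0.1 -2. ] tq [ 1.23 -0.7   0.06] gap 11.6 q [ 0.79  0.42 -0.55  0.19 -1.07 -1.34]
P [-47.5, 0.0, 0.0] th 0.0 shift [ 0.3 -0.2 -0. ] turn [-0.      0.0006 -0.001 ]
```

step_arm(
  moves=[
    [[0,0,-0.001,0,0,0,0],[0,0,0,0,0,0,0.03],[0,0,0,0,0,0,0.03],[0,0,0,0,0,0,0.03],[0,0,0,0,0,0,0.03],[0.003,0.007,0.014,0,0,0,0.03],[0.004,0.009,0.019,0,0,0,0.04],[0.004,0.009,0.019,0,0,0,0.05],[0,0,0.04,0.119,-0.0543,0,0.05],[0,0,0.04,0.119,-0.0543,0,0.05],[0,0,0.03,0.119,-0.0543,0,0.05],[0,0,0,0.119,-0.0543,0,0.05]],
  ],
)

```text
time: 21.3
eef_pos: [447.8, 212.4, 403.1]
tcp_rot: [0.025, -0.542, 0.84, 0.013]
ft_force: [-0.1, -0.2, -0.4]
finger_gap: 49.7
gripper_force: 0.0
```

```bash
python3 - <<'E'
from g import *
o,T=tool();print(o['time'],o['eef_pos'],o['tcp_rot'],np.round(o['joint_positions'],2))
c=camera('wrist');save(c,'i');P=cloud(c,np.ones((384,512),bool),o)
for l in['cover_handle','housing_bore']:
    for q in place_of(c,l)[:1]: print(l,round(q['p'],2),np.round(q['location'],1),np.round(px3d(c,q['location'],o),1))
m=np.ones((384,512),bool);P=cloud(c,m,o)
x,L,k=fit(P[P[:,2]>53.5],sd_c,[404.7,117.7,np.radians(-24.5),.3],50,(8,5,4,3));q=L[k];print('cover',x.round(3),np.degrees(x[2]),k.sum())
b=q[q[:,2]>46];print('bar top',len(b),np.median(b,0).round(1))
Lh=(P-S)@H
for lo,hi in((20,44),(-44,-20),(50,66),(-10,10),(-70,-50)):
    s=Lh[(Lh[:,1]>lo+3)&(Lh[:,1]<hi-3)&(abs(Lh[:,0]-60)<4)&(Lh[:,2]>20)];print(lo,hi,len(s),'barrel top z',np.median(s[:,2]) if len(s) else '')
E
```

```text
21.3 [447.78564905 212.37673556 403.06068859] [ 0.02529845 -0.5415936   0.8401572   0.01312421] [ 0.77  0.16 -0.31 -0.02 -1.05 -1.18]
cover_handle 0.93 [257.9  55.6] [408.6 118.7 101. ]
housing_bore 0.77 [205.5 122.3] [482.  151.4  81.1]
cover [405.956 119.727  -0.434   0.909] -24.88963332679332 9520
bar top 1025 [ 0.2 -2.6 49.7]
20 44 152 barrel top z 31.698508816535423
-44 -20 198 barrel top z 32.09867338265241
50 66 83 barrel top z 31.900004504800506
-10 10 131 barrel top z 32.0513031695441
-70 -50 0 barrel top z
```

View pics/i.png

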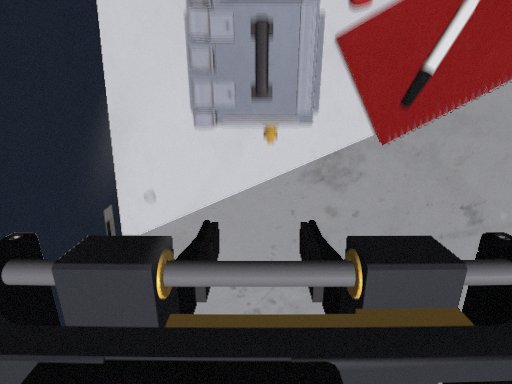

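The cover is seated: the barrel tops are level at about 32 mm and the handle is centred at (262,60) px. Next I'll fetch the pin.

step_arm(
  moves=[
    [[-0.013,-0.038,0,0,0,-0.11,0.06],[-0.013,-0.038,0,0,0,-0.11,0.06],[-0.013,-0.038,0,0,0,-0.11,0.06],[-0.013,-0.038,0,0,0,-0.11,0.06],[-0.013,-0.038,0,0,0,-0.11,0.06],[-0.013,-0.038,0,0,0,-0.11,0.06],[0,-0.038,0,0,0,-0.11,0.06],[0,-0.038,0,0,0,-0.11,0.06],[0,-0.038,-0.02,0,0,-0.11,0.06],[0,-0.038,-0.035,0,0,-0.11,0.06],[0,-0.038,-0.035,0,0,-0.11,0.06],[0,-0.038,-0.03,0,0,-0.11,0.06]],
  ],
)

```text
time: 22.65
eef_pos: [368.3, -243.0, 277.6]
tcp_rot: [0.018, 0.09, 0.996, -0.002]
ft_force: [1.8, 0.8, -0.1]
finger_gap: 59.7
gripper_force: 0.0
```

step_arm(
  moves=[
    [[0,0,0,0,0,0,0.06],[0,0,0,0,0,0,0.06],[0,0,0,0,0,0,0.06]],
  ],
)

```text
time: 22.95
eef_pos: [369.4, -241.2, 280.3]
tcp_rot: [0.021, 0.087, 0.996, -0.002]
ft_force: [0.1, -0.0, 0.3]
finger_gap: 60.0
gripper_force: 0.0
```

```bash
cat > pin.py <<'E'
from g import *
def sd_p(p): # origin at pin_grip
    y=[box(p,[0,0,0],[22,7,13])]
    for x0,x1,r in((22,25,8.5),(25,140,4)):
        q=np.c_[np.hypot(p[:,1],p[:,2])-r,abs(p[:,0]-(x0+x1)/2)-(x1-x0)/2];y.append(np.linalg.norm(np.maximum(q,0),axis=1)+np.minimum(q.max(1),0))
    return np.min(y,0)
o,T=tool();y=T[:3,1];print(o['time'],T[:3,3].round(2),'tool y heading %.2f'%np.degrees(np.arctan2(y[1],y[0])),'toolz',T[:3,2].round(4),np.round(o['joint_positions'],2))
c=camera('wrist');save(c,'j')
for l in['pin_grip','lock_pin']:
    for q in place_of(c,l)[:1]: print(l,round(q['p'],2),np.round(q['location'],1),at_z(c,q['location'],13 if l=='pin_grip' else 0,o).round(1))
P=cloud(c,np.ones((384,512),bool),o);P=P[(P[:,2]>4)&(P[:,2]<40)]
x,L,k=fit(P,sd_p,[355,-243,np.radians(170),.5],13,(15,8,5,3));q=L[k];print('pin',x.round(3),np.degrees(x[2]),k.sum(),np.sqrt((sd_p(q)**2).mean()))
h=q[(q[:,2]>9)];print('top',len(h),np.percentile(h,[1,50,99],axis=0).round(1).tolist(),'shaft max x',q[:,0].max())
E
python3 pin.py
```

```text
22.95 [ 369.38 -241.24  280.29] tool y heading 80.03 toolz [ 0.0406 -0.0075 -0.9991] [-0.21  0.21 -0.61 -0.   -0.71 -1.54]
pin_grip 0.95 [248.6 164.4] [ 352.5 -247.8   13. ]
lock_pin 0.84 [252.  157.9] [ 350.3 -244.7    0. ]
pin [ 351.886 -246.612    2.945    0.782] 168.7601733739565 2238 0.66868347699652
top 815 [[-19.7, -7.0, 9.3], [2.4, -0.4, 12.7], [22.3, 6.2, 14.5]] shaft max x 123.94369767163846
```

step_arm(
  moves=[
    [[-0.009,-0.003,-0.01,0.0075,0.0406,-0.022,0.06],[-0.0085,-0.0024,-0.03,0,0,0,0.06],[0,0,-0.03,0,0,0,0.06],[0,0,-0.017,0,0,0,0.06],[0,0,0,0,0,0,0.06],[0,0,0,0,0,0,0.06],[0,0,0,0,0,0,0.06]],
  ],
)

```text
time: 23.8
eef_pos: [352.0, -247.1, 194.2]
tcp_rot: [0.002, 0.099, 0.995, -0.0]
ft_force: [0.1, 0.4, 0.3]
finger_gap: 60.1
gripper_force: 0.0
```

```bash
python3 pin.py
```

```text
23.8 [ 351.97 -247.08  194.25] tool y heading 78.69 toolz [ 3.2e-03 -9.0e-04 -1.0e+00] [-0.23  0.36 -0.72  0.   -0.49 -1.54]
pin_grip 0.77 [261.6 234.6] [ 352.  -245.5   13. ]
lock_pin 0.56 [262.2 222.9] [ 350.  -244.6    0. ]
pin [ 351.698 -246.226    2.949    0.855] 168.98411151946064 4538 0.5840086677402401
top 1282 [[-10.1, -6.8, 9.2], [6.8, -0.0, 12.6], [22.0, 6.8, 14.2]] shaft max x 126.49853282390463
```

step_arm(
  force=45,
  moves=[
    [[0,0.0008,-0.006,0.0009,0.0032,0.004,0.06],[0,0,-0.002,0,0,0,0.06],[0,0,0,0,0,0,0],[0,0,0,0,0,0,0],[0,0,0,0,0,0,0],[0,0,0,0,0,0,0],[0,0,0,0,0,0,0],[0,0,0,0,0,0,0],[0,0,0,0,0,0,0],[0,0,0,0,0,0,0]],
  ],
)

```text
time: 24.95
eef_pos: [351.6, -246.3, 185.3]
tcp_rot: [-0.001, 0.097, 0.995, 0.0]
ft_force: [0.2, -0.4, 1.0]
finger_gap: 13.7
gripper_force: 45.0
```

```bash
python3 pin.py
```

```text
24.95 [ 351.61 -246.28  185.31] tool y heading 78.90 toolz [-1.7e-03  6.0e-04 -1.0e+00] [-0.23  0.38 -0.72 -0.   -0.47 -1.53]
pin_grip 0.69 [259.1 241.8] [ 350.7 -246.    13. ]
lock_pin 0.81 [258.6 231.7] [ 350.3 -246.3    0. ]
pin [ 351.644 -246.569    2.946    0.898] 168.7891052739936 4872 0.6863492743075758
top 1252 [[-3.0, -8.4, 9.2], [9.8, -0.0, 12.7], [22.2, 8.7, 15.4]] shaft max x 125.83229797876282
```

```bash
cat > pg.py <<'E'
from g import *
def hp(d,dx=0,dz=0):
    A=np.eye(4);A[:3,:3]=R.from_euler('z',-90,degrees=True).as_matrix();A[:3,3]=[60+dx,66+d,21+dz];return TH@A
def pnow():
    o,T=tool();A=np.linalg.inv(TH)@T@np.load('tp.npy');b=A[:3,3]-[60,66,21];x=A[:3,0]
    print('t',round(o['time'],2),'tcp',T[:3,3].round(1),'grip in bore frame',b.round(2),'axis err x %.4f z %.4f'%(x[0],x[2]),'tip',(b+x*150).round(1),'f',np.round(o['ft_force'],1),'tq',np.round(o['torque'],2),'gap',round(o['finger_gap'],1),round(o['gripper_force']),'q',np.round(o['joint_positions'],2));return T
if __name__=='__main__':
    T=pnow()
    for a in sys.argv[1:]:
        v=[float(x) for x in a.split(',')];G=hp(*v)@np.linalg.inv(np.load('tp.npy'))
        print(a,'tcp',G[:3,3].round(1),'shift',(G[:3,3]-T[:3,3]).round(1),'turn',R.from_matrix(G[:3,:3]@T[:3,:3].T).as_rotvec().round(4));T=G
E
python3 - <<'E'
from g import *
o,T=tool();A=np.eye(4);A[:3,:3]=R.from_euler('z',168.9,degrees=True).as_matrix();A[:3,3]=[351.62,-246.4,13]
np.save('tp.npy',np.linalg.inv(T)@A)
E
python3 pg.py 175 160
```

```text
t 25.1 tcp [ 351.6 -246.3  185.3] grip in bore frame [  42.69 -419.33  -58.  ] axis err x -0.9728 z -0.0000 tip [-103.2 -454.1  -58. ] f [-0.8 -1.  -0.2] tq [ 0.15 -0.17  0.08] gap 13.7 45 q [-0.23  0.38 -0.72 -0.   -0.47 -1.53]
175 tcp [559.1 312.2 243.3] shift [207.5 558.4  58. ] turn [0.     0.     1.3369]
160 tcp [552.9 298.5 243.3] shift [ -6.2 -13.6   0. ] turn [0. 0. 0.]
```

step_arm(
  moves=[
    [[0.005,0.01,0.04,0,0,0,0],[0.005,0.01,0.04,0,0,0,0],[0.005,0.01,0.04,0,0,0,0],[0.005,0.01,0.04,0,0,0,0],[0.002,0.04,0,0,0,0.08,0],[0.002,0.04,0,0,0,0.08,0],[0.002,0.04,0,0,0,0.08,0],[0.002,0.04,0,0,0,0.08,0],[0.002,0.04,0,0,0,0.08,0],[0.002,0.04,0,0,0,0.08,0],[0.002,0.04,0,0,0,0.08,0],[0.002,0.04,0,0,0,0.08,0]],
  ],
)

```text
time: 26.3
eef_pos: [386.8, 115.1, 344.9]
tcp_rot: [-0.001, -0.223, 0.975, -0.0]
ft_force: [1.1, 0.0, -0.7]
finger_gap: 14.0
gripper_force: 45.0
```

step_arm(
  moves=[
    [[0.0213,0.025,0,0,0,0.087,0],[0.0213,0.025,0,0,0,0.087,0],[0.0213,0.025,0,0,0,0.087,0],[0.0213,0.025,0,0,0,0.087,0],[0.0213,0.025,0,0,0,0.087,0],[0.0213,0.025,0,0,0,0.087,0],[0.0213,0.025,0,0,0,0.087,0],[0.0213,0.025,0,0,0,0.087,0],[0,0,0,0,0,0,0],[0,0,0,0,0,0,0],[0,0,0,0,0,0,0]],
  ],
)

```text
time: 27.4
eef_pos: [557.4, 313.0, 344.5]
tcp_rot: [-0.002, -0.54, 0.842, -0.0]
ft_force: [-0.4, 0.4, -1.7]
finger_gap: 13.5
gripper_force: 45.0
```

```bash
python3 pg.py 180
```

```text
t 27.4 tcp [557.4 313.  344.5] grip in bore frame [ -2.13 174.74 101.23] axis err x -0.0018 z 0.0020 tip [ -2.4  24.7 101.5] f [-0.4  0.4 -1.7] tq [ 0.06 -0.08  0.06] gap 13.5 45 q [ 0.76  0.45 -0.04  0.   -1.08 -1.19]
180 tcp [561.2 316.7 243.3] shift [   3.8    3.7 -101.2] turn [ 0.0013 -0.0019  0.0018]
```

step_arm(
  moves=[
    [[0.002,0.002,-0.03,0.0013,-0.0019,0.0018,0],[0.002,0.002,-0.03,0,0,0,0],[0,0,-0.03,0,0,0,0],[0,0,-0.011,0,0,0,0],[0,0,0,0,0,0,0],[0,0,0,0,0,0,0],[0,0,0,0,0,0,0]],
  ],
)

```text
time: 28.1
eef_pos: [562.5, 318.0, 246.5]
tcp_rot: [0.002, -0.541, 0.841, -0.0]
ft_force: [1.1, -0.3, -3.0]
finger_gap: 13.0
gripper_force: 45.0
```

```bash
cat > al.py <<'E'
from pg import *
from scipy.optimize import least_squares
o,T=tool();c=camera('wrist');save(c,'k');P=cloud(c,np.ones((384,512),bool),o)
L=(P-S)@H-[60,66,21]   # bore frame
def axis(Q,r,lab):
    if len(Q)<30: print(lab,len(Q));return
    f=lambda v:np.hypot(Q[:,0]-v[0]-v[2]*(Q[:,1]-Q[:,1].mean()),Q[:,2]-v[1]-v[3]*(Q[:,1]-Q[:,1].mean()))-r
    v=least_squares(f,[0,0,0,0],loss='soft_l1',f_scale=.5).x;print(lab,len(Q),'y %.0f'%Q[:,1].mean(),'x,z,slopes',v.round(3))
b=L[(np.hypot(L[:,0],L[:,2])<13)&(L[:,2]>2)]
for n,lo,hi in(('fix1',-16,0),('cov1',-46,-22),('fix2',-76,-56),('cov2',-110,-86),('fix3',-136,-116)): axis(b[(b[:,1]>lo+1)&(b[:,1]<hi-1)],10.5,n)
s=L[(np.hypot(L[:,0],L[:,2])<8)&(L[:,1]>4)&(L[:,1]<150)]
axis(s[(s[:,1]>45)],4,'shaft');print('shaft y min',s[:,1].min() if len(s) else '')
E
python3 pg.py 180 155; python3 al.py
```

```text
t 28.1 tcp [562.5 318.  246.5] grip in bore frame [  1.15 182.62   3.19] axis err x 0.0011 z -0.0053 tip [ 1.3 32.6  2.4] f [ 1.1 -0.3 -3. ] tq [ 0.19 -0.03 -0.01] gap 13.0 45 q [ 0.76  0.56 -0.13  0.   -0.88 -1.19]
180 tcp [561.2 316.7 243.3] shift [-1.3 -1.3 -3.2] turn [-0.0036  0.005  -0.0011]
155 tcp [550.8 294.  243.3] shift [-10.4 -22.7   0. ] turn [0. 0. 0.]
fix1 0
cov1 0
fix2 0
cov2 0
fix3 0
shaft 2381 y 99 x,z,slopes [1.367e+00 3.328e+00 1.000e-03 4.000e-03]
shaft y min 56.78586952593467
```

View pics/k.png

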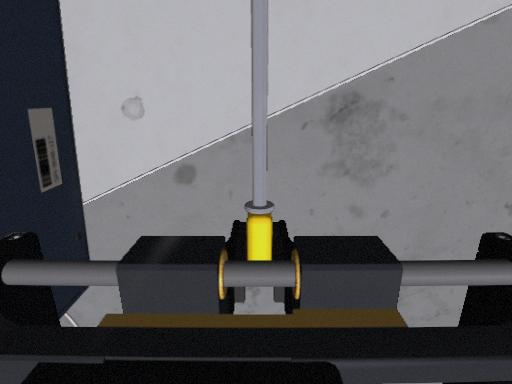

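step_arm(
  moves=[
    [[-0.0013,-0.0013,-0.0032,-0.0036,0.005,-0.0011,0],[-0.0035,-0.0076,0,0,0,0,0],[-0.0035,-0.0076,0,0,0,0,0],[-0.0034,-0.0075,0,0,0,0,0],[0,0,0,0,0,0,0],[0,0,0,0,0,0,0],[0,0,0,0,0,0,0]],
  ],
)

```text
time: 28.85
eef_pos: [550.5, 293.9, 241.2]
tcp_rot: [-0.002, -0.541, 0.841, -0.001]
ft_force: [1.1, -0.4, -1.9]
finger_gap: 13.6
gripper_force: 45.0
```

```bash
python3 pg.py 152 135; python3 al.py; python3 pg.py
```

```text
t 28.85 tcp [550.5 293.9 241.2] grip in bore frame [ -0.53 154.25  -2.06] axis err x -0.0002 z 0.0029 tip [-0.6  4.3 -1.6] f [ 1.1 -0.4 -1.9] tq [ 0.08 -0.13 -0.  ] gap 13.6 45 q [ 0.75  0.54 -0.19  0.   -0.85 -1.18]
152 tcp [549.6 291.2 243.3] shift [-0.9 -2.6  2.1] turn [ 0.002  -0.0026  0.0002]
135 tcp [542.5 275.8 243.3] shift [ -7.  -15.5   0. ] turn [0. 0. 0.]
fix1 0
cov1 0
fix2 0
cov2 0
fix3 0
shaft 2841 y 89 x,z,slopes [-0.27  -0.953  0.003  0.004]
shaft y min 28.728342456092292
t 28.9 tcp [550.5 294.  241.2] grip in bore frame [ -0.58 154.31  -2.13] axis err x -0.0001 z 0.0030 tip [-0.6  4.3 -1.7] f [-0.5 -0.6 -2. ] tq [ 0.16 -0.06  0.01] gap 13.6 45 q [ 0.75  0.54 -0.19  0.   -0.85 -1.18]
```

step_arm(
  moves=[
    [[0.0005,0,0.0021,0.002,-0.0026,0,0],[0,0,0,0,0,0,0],[0,0,0,0,0,0,0]],
  ],
)

```text
time: 29.2
eef_pos: [550.9, 293.8, 243.3]
tcp_rot: [-0.001, -0.541, 0.841, -0.0]
ft_force: [1.0, -0.3, -2.0]
finger_gap: 13.7
gripper_force: 45.0
```

```bash
python3 pg.py 135
```

```text
t 29.2 tcp [550.9 293.8 243.3] grip in bore frame [ 6.0000e-02  1.5483e+02 -5.0000e-02] axis err x -0.0001 z 0.0004 tip [0.  4.8 0. ] f [ 1.  -0.3 -2. ] tq [ 0.11 -0.05  0.04] gap 13.7 45 q [ 0.75  0.53 -0.19  0.   -0.85 -1.18]
135 tcp [542.5 275.8 243.3] shift [ -8.3 -18.1   0.1] turn [ 0.0002 -0.0003  0.0001]
```

Aligned. I'll insert in slow steps along the bore (−y_h = −0.4147, −0.910).

step_arm(
  moves=[
    [[-0.0021,-0.0046,0,0,0,0,0],[-0.0021,-0.0046,0,0,0,0,0],[-0.0021,-0.0046,0,0,0,0,0],[-0.0021,-0.0046,0,0,0,0,0],[0,0,0,0,0,0,0]],
  ],
)

```text
time: 29.7
eef_pos: [542.0, 274.5, 243.2]
tcp_rot: [-0.001, -0.541, 0.841, -0.0]
ft_force: [-0.1, 0.5, -1.4]
finger_gap: 13.6
gripper_force: 45.0
```

```bash
python3 pg.py 115
```

```text
t 29.7 tcp [542.  274.5 243.2] grip in bore frame [-2.0000e-02  1.3346e+02 -6.0000e-02] axis err x -0.0008 z 0.0011 tip [ -0.1 -16.5   0.1] f [-0.1  0.5 -1.4] tq [ 0.16 -0.09 -0.02] gap 13.6 45 q [ 0.73  0.51 -0.23  0.   -0.83 -1.16]
115 tcp [534.2 257.6 243.3] shift [ -7.8 -16.9   0.1] turn [ 0.0007 -0.001   0.0008]
```

step_arm(
  moves=[
    [[-0.0029,-0.0064,0,0.0007,-0.001,0.0008,0],[-0.0029,-0.0064,0,0,0,0,0],[-0.0029,-0.0064,0,0,0,0,0],[-0.0029,-0.0064,0,0,0,0,0],[-0.0029,-0.0064,0,0,0,0,0],[0,0,0,0,0,0,0]],
  ],
)

```text
time: 30.3
eef_pos: [527.4, 242.3, 243.2]
tcp_rot: [-0.001, -0.541, 0.841, -0.0]
ft_force: [-0.2, -0.1, -1.7]
finger_gap: 14.0
gripper_force: 45.0
```

```bash
python3 pg.py 60 25
```

```text
t 30.3 tcp [527.4 242.3 243.2] grip in bore frame [ 0.1  98.27 -0.1 ] axis err x -0.0002 z 0.0002 tip [  0.1 -51.7  -0.1] f [-0.2 -0.1 -1.7] tq [ 0.12 -0.06 -0.03] gap 14.0 45 q [ 0.71  0.47 -0.3   0.   -0.8  -1.14]
60 tcp [511.4 207.5 243.3] shift [-16.  -34.8   0.1] turn [ 0.0001 -0.0003  0.0002]
25 tcp [496.9 175.7 243.3] shift [-14.5 -31.8   0. ] turn [0. 0. 0.]
```

step_arm(
  moves=[
    [[-0.0032,-0.007,0,0,0,0,0],[-0.0032,-0.007,0,0,0,0,0],[-0.0032,-0.007,0,0,0,0,0],[-0.0032,-0.007,0,0,0,0,0],[-0.0032,-0.007,0,0,0,0,0],[0,0,0,0,0,0,0]],
  ],
)

```text
time: 30.9
eef_pos: [511.3, 207.3, 243.2]
tcp_rot: [-0.001, -0.541, 0.841, -0.0]
ft_force: [-0.2, 1.1, -1.3]
finger_gap: 13.7
gripper_force: 45.0
```

```bash
python3 pg.py 25
```

```text
t 30.9 tcp [511.3 207.3 243.2] grip in bore frame [-3.000e-02  5.966e+01 -1.500e-01] axis err x -0.0003 z 0.0003 tip [ -0.1 -90.3  -0.1] f [-0.2  1.1 -1.3] tq [ 0.14 -0.1  -0.01] gap 13.7 45 q [ 0.68  0.43 -0.38  0.   -0.76 -1.11]
25 tcp [496.9 175.7 243.3] shift [-14.4 -31.6   0.2] turn [ 0.0001 -0.0004  0.0003]
```

step_arm(
  moves=[
    [[-0.0028,-0.0062,0,0,0,0,0],[-0.0028,-0.0062,0,0,0,0,0],[-0.0028,-0.0062,0,0,0,0,0],[-0.0028,-0.0062,0,0,0,0,0],[-0.0028,-0.0062,0,0,0,0,0],[0,0,0,0,0,0,0],[0,0,0,0,0,0,0]],
  ],
)

```text
time: 31.6
eef_pos: [497.9, 177.2, 243.3]
tcp_rot: [-0.0, -0.541, 0.841, -0.0]
ft_force: [-0.1, -0.4, -2.0]
finger_gap: 13.7
gripper_force: 45.0
```

```bash
python3 pg.py 25
```

```text
t 31.6 tcp [497.9 177.2 243.3] grip in bore frame [3.900e-01 2.692e+01 1.000e-02] axis err x 0.0005 z -0.0007 tip [ 5.000e-01 -1.231e+02 -1.000e-01] f [-0.1 -0.4 -2. ] tq [ 0.11 -0.1   0.02] gap 13.7 45 q [ 0.65  0.4  -0.43  0.   -0.74 -1.08]
25 tcp [496.9 175.7 243.3] shift [-1.  -1.5 -0. ] turn [-0.0004  0.0007 -0.0005]
```

step_arm(
  moves=[
    [[-0.0005,-0.0009,0,0,0,0,0],[-0.0005,-0.0009,0,0,0,0,0],[0,0,0,0,0,0,0]],
  ],
)

```text
time: 31.9
eef_pos: [497.1, 175.8, 243.2]
tcp_rot: [0.0, -0.541, 0.841, -0.0]
ft_force: [1.1, 1.0, -2.5]
finger_gap: 13.5
gripper_force: 45.0
```

step_arm(
  moves=[
    [[-0.0004,-0.0009,0,0,0,0,0],[0,0,0,0,0,0,0]],
  ],
)

```text
time: 32.1
eef_pos: [496.9, 175.5, 243.3]
tcp_rot: [0.001, -0.541, 0.841, 0.0]
ft_force: [1.1, 4.5, -4.7]
finger_gap: 13.7
gripper_force: 45.0
```

```bash
python3 pg.py 25
```

```text
t 32.1 tcp [496.9 175.5 243.3] grip in bore frame [ 2.60e-01  2.54e+01 -2.00e-02] axis err x 0.0007 z -0.0034 tip [   0.4 -124.6   -0.5] f [ 1.1  4.5 -4.7] tq [ 1.73 -0.2  -0.04] gap 13.7 45 q [ 0.65  0.4  -0.44  0.   -0.73 -1.07]
25 tcp [496.9 175.7 243.3] shift [0.  0.2 0. ] turn [-0.0026  0.0025 -0.0007]
```

step_arm(
  moves=[
    [[-0.0002,-0.0004,-0.001,0,0,0,0],[0,0,0,0,0,0,0.03],[0,0,0,0,0,0,0.03],[0,0,0,0,0,0,0.03],[0,0,0,0,0,0,0.03],[0,0,0.02,0,0,0,0.03],[0,0,0.03,0,0,0,0.03],[0,0,0.04,0,0,0,0.03],[0,0,0.04,0,0,0,0.03],[0.01,0.03,0.02,0,0,0,0.03],[0.01,0.03,0,0,0,0,0.03],[0,0,0,0,0,0,0.03]],
  ],
)

```text
time: 33.3
eef_pos: [517.1, 236.5, 392.8]
tcp_rot: [0.001, -0.542, 0.84, -0.0]
ft_force: [0.1, -0.2, -0.2]
finger_gap: 30.0
gripper_force: 0.0
```

```bash
cat > chk.py <<'E'
from pg import *
exec(open('pin.py').read().split('o,T=tool()')[0].split('\n',1)[1])
o,T=tool();print(o['time'],T[:3,3].round(1),o['ft_force'])
c=camera('wrist');save(c,'l');P=cloud(c,np.ones((384,512),bool),o)
x,L,k=fit(P[P[:,2]>55],sd_p,[497,175.5,np.radians(245.5),0],71,(8,5,3));q=L[k];print('pin raw',x.round(2),'in bore',((np.array([x[0],x[1],71+x[3]])-S)@H-[60,66,21]).round(1),'ang',np.degrees(x[2])-245.5,len(q))
x,L,k=fit(P[P[:,2]>53.5],sd_c,[404.7,117.7,np.radians(-24.5),.3],50,(8,5,4,3));print('cover',((np.array([x[0],x[1],50+x[3]])-S)@H).round(1),np.degrees(x[2])+24.5)
x,L,k=fit(P[P[:,2]>53.5],sd_h,[404.7,117.7,np.radians(-24.5),.3],50,(6,4,3));print('housing',((np.array([x[0],x[1],50+x[3]])-S)@H).round(1),np.degrees(x[2])+24.5)
E
python3 chk.py
```

```text
33.3 [517.1 236.5 392.8] [ 0.10550267 -0.16813824 -0.17302599]
pin raw [496.25 172.26   4.28   7.92] in bore [ 0.7 21.6  7.9] ang -0.2371697703307234 1575
cover [0.1 2.7 0.9] -0.4604103099960497
housing [0.3 0.1 0.5] -0.30525159273207336
```

View pics/l.png

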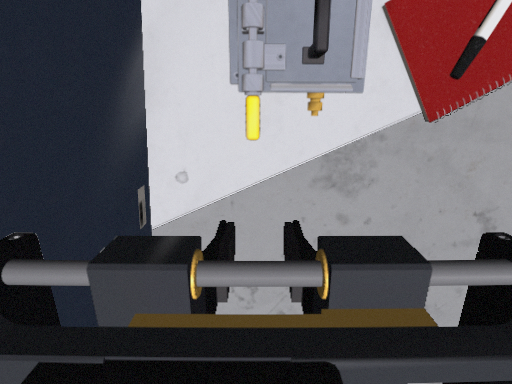

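The pin's yellow handle sits against the first barrel (253,95–140 px) and the cover is flat. A quick numeric check of the handle before I hand in.

```bash
python3 - <<'E'
from pg import *
o,T=tool();c=camera('wrist');P=cloud(c,np.ones((384,512),bool),o);L=(P-S)@H-[60,66,21]
b=L[(abs(L[:,0])<12)&(L[:,1]>5)&(L[:,1]<60)&(L[:,2]>7)&(L[:,2]<30)];print(len(b),np.percentile(b,[1,50,99],axis=0).round(1).tolist())
for lo in(6,12,20,28,36): 
    s=b[(b[:,1]>=lo)&(b[:,1]<lo+8)];print(lo,len(s),np.median(s,0).round(1))
t=L[(abs(L[:,0])<3)&(L[:,1]<0)&(L[:,1]>-136)&(L[:,2]>6)];print('barrel top z',np.median(t[:,2]))
E
```

```text
569 [[-5.5, 5.5, 7.1], [1.4, 24.4, 10.1], [8.3, 46.3, 12.2]]
6 127 [ 1.3 10.2 10.7]
12 124 [ 1.3 15.8 10.8]
20 109 [ 1.4 23.5 10.2]
28 105 [ 1.4 32.2  9.9]
36 102 [ 1.5 40.1  9.6]
barrel top z 10.891143272969998
```

```bash
python3 -c "
from plant import env
print(env.close_job())"
```

```text
the job is handed in; nothing more can be done
None
```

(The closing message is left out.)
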